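# Hang the wheel gauge on its hook with the graduations outward

### The job

Take the flat metal wheel gauge off its little wooden rest and hang it by its hole on the hook under the clear shield of the stand, so that it hangs straight and freely with its graduated face outward, away from the stand's post. Let go of it and leave the other things on the bench where they are.

Things in the scene. Friction and masses are not known exactly. Their poses are not given: they have to be found in the camera images.
- gauge_hole (a point): Centre of the hole (34 mm across, its centre 29 mm below the top edge, on the midline) of the wheel gauge: a loose plain aluminium plate 64 mm wide, 130 mm tall, 6 mm thick, about 140 g. Black graduation lines are on one face only, the marked face. Axes, the plate's own: z up along the plate to its holed end, y across its width, -x straight out of the marked face.
- gauge_mid (a point): Centre of the gauge plate, 36 mm below the hole's centre; same axes. At the start the plate leans back 30 degrees from upright on the wooden rest, marked face outward and up, holed end up. Its two long edges are free: grip it across its 64 mm width, best level with the hole, so that the gripper's body stays clear of the hook's tip.
- gauge_ahead (a point): A point in the air 60 mm straight out of the marked face, level with the hole's centre: seen from gauge_hole it shows which way the marked face looks.
- hook_seat (a point): On the axis of the hook's level bar, 230 mm above the bench. Steel bar, 8 mm thick. x = along the bar towards the post, -x = outward to the tip, z up. Level from the post (70 mm behind the seat) to 16 mm in front; there it turns up at 45 degrees and ends 26 mm in front, its top 14 mm above the bar's axis. A hanging gauge has its hole's centre 13 mm below the bar's axis, near the seat.
- hook_stand: Fixed stand, origin on the bench below hook_seat, same axes. Grey post 24 mm square, axis 82 mm behind the seat, on a foot 12 mm high. A clear shield 160 mm wide roofs the hook: front edge above the seat, 94 mm above the bar, rising at 20 degrees to the post. A gripper pointing down does not fit under it: come from the front, tilted about 30 degrees (20 to 45), its body leaning outward.
- easel: The fixed wooden rest, foot 140 x 90 x 12 mm. Origin on the bench below it; its -x axis is the side to which the leaning gauge looks (same heading as the gauge). Its back is 36 mm wide, its ledge 50 mm wide with a lip 8 mm high. The middle of the gauge's bottom edge rests 30 mm in front (-x) of the origin, 32 mm above the bench.
- bur_stand: Bystander: stepped black rubber holder with burs, 100 mm across, about 70 mm high. Origin under its centre.
- compound_bar: Bystander: bar of hard polishing compound 100 x 45 x 30 mm, lying along its x axis. Origin under its centre.
- felt_wheel: Bystander: grey felt polishing wheel lying flat, 110 mm across, 22 mm thick. Origin under its centre.

How it is judged:
By the outcome, as a careful person would: the job done as asked, in the order asked, and still so for the second after the job is handed in, with the robot touching nothing.
It also fails if it takes over 50 s, if anything falls off the work surface, if the arm or the gripper's body presses on something with over 40 N, if the wrist force passes 120 N, or if a joint passes its speed limit or range.

### The arm

A 6-joint arm with a two-finger parallel gripper is mounted at the origin on the work surface. World frame = base frame: x ahead of the robot, y to its left, z up, the work surface at z = 0. Lengths are in m, angles in degrees, forces in N, time in s.
With the tool pointing down it reaches from about 0.4 to 0.825 m from the base axis. Payload 7 kg.
Tool frame: the origin (TCP) lies at the very end of the fingers, on their centre line; the grasp point (between the pads) lies 19 mm behind it (ctrl.hold_point_z is the distance from the TCP to the grasp point, in m); z points along the fingers, y is the line along which they close (so a half turn about z gives the same grasp; the last joint's range is limited). The gripper opens to 88 mm and grips with 3 to 60 N. Pads are 19 mm wide; open, the fingers measure 130 mm over their backs; the gripper's body (78 mm by 193 mm) begins 47 mm behind the grasp point.
Start: joints at [87.668, 20.546, 0.682, 0, -70.136, -16.507], TCP at [0.218, 0.639, 0.227] pointing down, gripper open.
Joint ranges: [-176.03, 176.03], [-82.01, 121.73], [-58.28, 71.71], [-173.87, 95.51], [-174.79, -0.11], [-173.66, 173.66]. Speed limits (degrees/s): [136.94, 136.94, 172.46, 180, 180, 180].

### API

Orientations are given as [roll, pitch, yaw] about the fixed x, y, z axes, in that order (R = Rz(yaw) Ry(pitch) Rx(roll)).
In Python, from plant import sensors, viewer, workorder, ctrl gives the robot as it stands.
- The arm moves only by the shell command python3 -m pendant 'ROWS'. ROWS is JSON, a list of rows, each a list of 3 entries, a list of its own where there are three numbers: the opening, from -1 (shut) to 1 (fully open), so that 0 is half open, then the shift along the tool's x, y, z in m, then the turn, a rotation vector about the tool's x, y, z in degrees. A call has 1 to 10 rows; each row is the pose to reach, as a shift and turn from the pose commanded when the call began, along the tool's axes at that moment; what a row does not reach only later rows make up. A row lasts 1/12 s, in which the tool goes at most 41.7 mm and 7.16 degrees, less where a joint would pass 70% of its speed; a pose out of reach is approached as far as the arm can. A call with a gripper value outside its range is refused whole. The fingers move at their own pace and stop on an object; the grip force is fixed at half the most. Time passes only in rows, so rows that repeat a pose let the fingers close. It gives the time, the measured TCP pose, the force, the opening and the grip force at its end, in the units of the state.
- sensors.get_obs(): the state, without advancing time (a new reading comes with each control period).
- viewer.snapshot(name): name is "scene" or "top" or "wrist"; returns the picture (420x560x3 uint8, red, green, blue); there is no depth.
- viewer.camera_params(name): a dict with "fx", "fy", "cx", "cy" (pixels), "dist" ([k1, k2, p1, p2, k3] as OpenCV has them; the pictures are not rectified), "extrinsics" (4x4, takes a point from world to camera coordinates). Camera axes: x right, y up, looking along -z (the intrinsics and any distortion apply to the point x, -y, -z); pixel columns grow to the right and rows downward; lengths in m; the calibration is good to about 2 mm. A picture is of the moment at which its call begins: read the wrist's pose just before it. camera_params takes no time and is no camera call; for the wrist camera it gives the pose at the moment of the call.
- workorder.close_job(): hands the job in; it is judged then, once.
The state is a dict: "clock": time; "joint_pos": joint angles; "qvel": joint speeds; "tau": joint torques, N m; "tool_pos": TCP position; "orientation": TCP orientation; "force": force on the tool from outside, world axes, zero at the start; "moment": the same for the moment, N m; "opening": finger opening in m; "gripper_force": force on a finger pad.
Only numpy, scipy, OpenCV 4.12 (cv2) and the standard library are available. Lean on these libraries where they do the work, as an engineer would, in place of code of your own. Each camera call takes 0.05 s, during which the arm holds its last target. There are 200 camera calls.

## Working session

There is one attempt and no reset: what is moved stays moved. The work goes in short steps, Python scripts to look and compute and a shell command to move; the robot and the scene stay as the last step left them, time stands still between calls to the robot, and variables do not carry over. Pictures are saved under pics/ and viewed, at most 12 in all, crops included, and the job is handed in when it is done.

```bash
mkdir -p pics; python3 - <<'E'
from plant import sensors, viewer, ctrl
import cv2, numpy as np
o=sensors.get_obs(); print({k:np.round(v,3) for k,v in o.items()}, ctrl.hold_point_z)
for n in ("scene","top"):
    p=viewer.camera_params(n); print(n,{k:np.round(v,4).tolist() for k,v in p.items()})
    cv2.imwrite(f"pics/{n}0.png",viewer.snapshot(n)[:,:,::-1])
E
```

```text
{'clock': np.float64(0.0), 'joint_pos': array([ 8.7670e+01,  2.0592e+01,  6.3500e-01, -1.9000e-02, -7.0136e+01,
       -1.6509e+01]), 'qvel': array([ 0.017, -0.011,  0.129, -0.088, -0.054,  0.094]), 'tau': array([ 0.0000e+00, -5.8271e+01,  2.9306e+01,  6.9970e+00,  7.0000e-03,
       -0.0000e+00]), 'tool_pos': array([0.218, 0.638, 0.226]), 'orientation': array([ 1.79905e+02, -9.00000e-03, -1.88460e+01]), 'force': array([-0.203, -0.035,  0.145]), 'moment': array([-0.067, -0.009, -0.001]), 'gripper_force': np.float64(0.0), 'opening': np.float64(0.088)} 0.0188
scene {'fx': 383.9833, 'fy': 383.9833, 'cx': 281.3246, 'cy': 211.3236, 'dist': [-0.045, 0.0, 0.0, 0.0, 0.0], 'extrinsics': [[0.872, 0.4893, 0.0126, -0.479], [-0.4114, 0.7186, 0.5607, 0.1382], [0.2653, -0.4941, 0.828, -1.4027], [0.0, 0.0, 0.0, 1.0]]}
top {'fx': 471.2601, 'fy': 471.2601, 'cx': 273.6124, 'cy': 209.5435, 'dist': [-0.0892, 0.0, 0.0, 0.0, 0.0], 'extrinsics': [[0.0189, -0.9998, -0.0037, -0.0029], [0.9797, 0.0178, 0.1996, -0.5516], [-0.1995, -0.0074, 0.9799, -1.5958], [0.0, 0.0, 0.0, 1.0]]}
```

View pics/scene0.png

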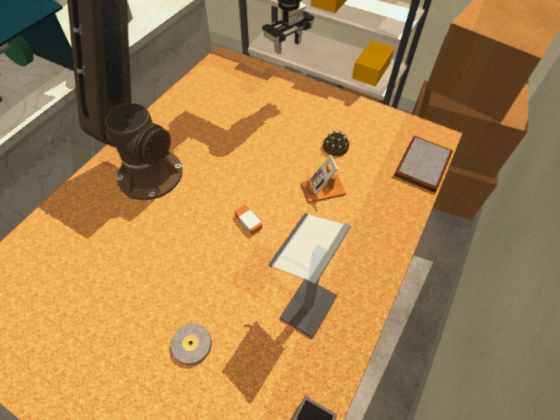

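View pics/top0.png

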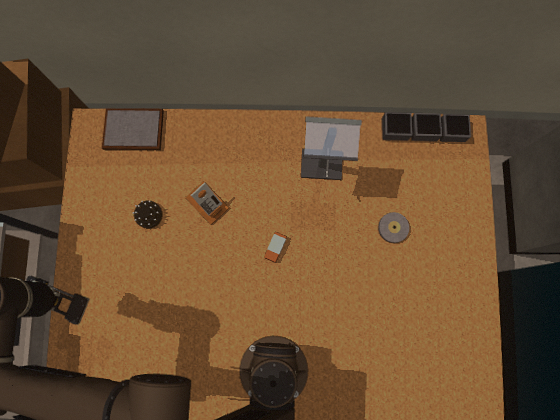

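The scene view shows the easel with gauge near (323,180) and the stand with its shield near (310,250), foot at (308,308). The top view shows the easel near (206,202) and the stand's foot near (322,165), shield (332,138). I'll enlarge these areas in one mosaic.

```bash
cat > h.py <<'E'
import numpy as np, cv2
from scipy.spatial.transform import Rotation as Ro
from plant import sensors, viewer
def cam(n):
    p=viewer.camera_params(n); K=np.array([[p['fx'],0,p['cx']],[0,p['fy'],p['cy']],[0,0,1]])
    return K,np.array(p['dist'],float),np.array(p['extrinsics'])
def ray(c,uv):
    K,d,E=c; q=cv2.undistortPoints(np.array([[uv]],float),K,d)[0,0]
    R=E[:3,:3]; v=R.T@np.array([q[0],-q[1],-1]); return -R.T@E[:3,3], v/np.linalg.norm(v)
def onz(c,uv,z):
    o,v=ray(c,uv); return o+v*(z-o[2])/v[2]
def tri(*cu):
    A=0;b=0
    for c,uv in cu:
        o,v=ray(c,uv); P=np.eye(3)-np.outer(v,v); A=A+P; b=b+P@o
    X=np.linalg.solve(A,b); return X,[1e3*np.linalg.norm((np.eye(3)-np.outer(v,v))@(X-o)) for o,v in (ray(c,u) for c,u in cu)]
def proj(c,X):
    K,d,E=c; p=np.atleast_2d(X)@E[:3,:3].T+E[:3,3]; p=p*[1,-1,-1]
    return cv2.projectPoints(p,np.zeros(3),np.zeros(3),K,d)[0][:,0]
E
python3 - <<'E'
import cv2,numpy as np
s=cv2.imread('pics/scene0.png');t=cv2.imread('pics/top0.png')
def c(im,u,v,w,h,k): 
    r=cv2.resize(im[v:v+h,u:u+w],None,fx=k,fy=k,interpolation=cv2.INTER_CUBIC)
    for i in range(0,w,10): cv2.putText(r,str(u+i),(i*k,8),0,.3,(0,255,0)); cv2.line(r,(i*k,10),(i*k,14),(0,255,0))
    for i in range(10,h,10): cv2.putText(r,str(v+i),(0,i*k+3),0,.3,(0,255,0))
    return r
a=np.hstack([c(s,295,150,60,60,5),c(s,260,210,100,60,5)])
b=np.hstack([c(t,180,175,60,60,5),c(t,290,110,100,60,5)])
cv2.imwrite('pics/m1.png',np.vstack([a,b]))
E
```

```text
(no output)
```

View pics/m1.png

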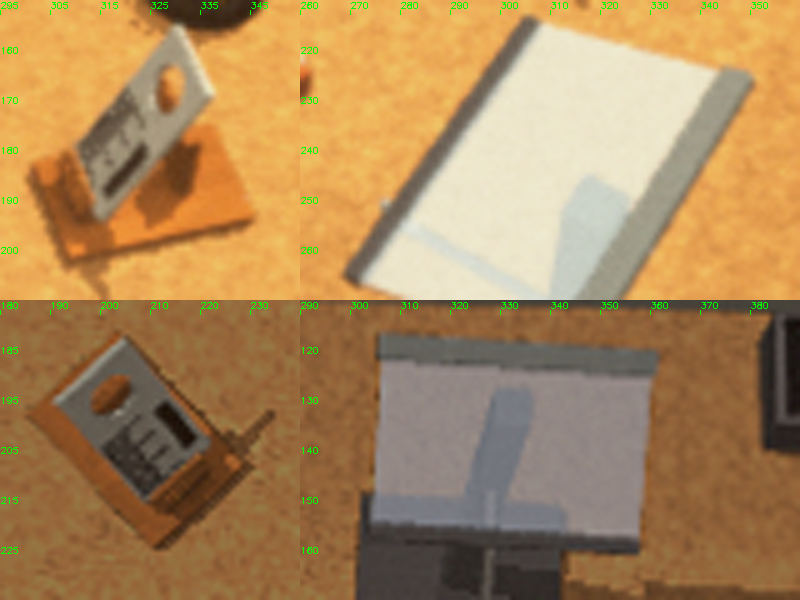

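The mosaic shows the gauge corners: scene (330.6,155), (337.6,169), (315,194), (310,181); top (204.4,181.6), (191.4,195), (209.4,215), (222,203). The hole is at scene (328.8,168) and top (202,194). The shield's dark front edge runs scene (269,265)–(307,213) and top (304.4,156)–(357.6,160). The hook tip peeks out at scene (277,251).

```bash
python3 - <<'E'
from h import *
np.set_printoptions(precision=4,suppress=True)
S,T,W=cam('scene'),cam('top'),cam('wrist')
for n,a,b in [('gTL',(330.6,155),(204.4,181.6)),('gTR',(337.6,169.2),(191.4,195)),('gBR',(315,194),(209.4,215)),('gBL',(310,181),(222,203)),('gTLx',(330.6,155),(191.4,195)),('gTRx',(337.6,169.2),(204.4,181.6)),('hole',(328.8,168),(202,194)),('shL',(307,213),(304.4,156)),('shR',(269,265),(357.6,160))]:
    print(n,*tri((S,a),(T,b)))
print('shield z324', onz(S,(307,213),.324),onz(S,(269,265),.324),onz(T,(304.4,156),.324),onz(T,(357.6,160),.324))
print('tip',onz(S,(277,251),.244)); print('top bar', onz(T,(328,170),.235),onz(T,(328,148),.235))
E_=W[2]; print('wristcam',-E_[:3,:3].T@E_[:3,3],E_[:3,:3])
t=cv2.imread('pics/top0.png');
def c(im,u,v,w,h,k):
    r=cv2.resize(im[v:v+h,u:u+w],None,fx=k,fy=k,interpolation=cv2.INTER_CUBIC)
    for i in range(0,w,10): cv2.putText(r,str(u+i),(i*k,8),0,.3,(0,255,0))
    for i in range(10,h,10): cv2.putText(r,str(v+i),(0,i*k+3),0,.3,(0,255,0))
    return r
cv2.imwrite('pics/m2.png',cv2.convertScaleAbs(c(t,295,130,80,60,10),alpha=1.8))
E
```

```text
gTL [0.6004 0.2253 0.2168] [np.float64(6.714951546023004), np.float64(6.714951546023004)]
gTR [0.5996 0.2995 0.069 ] [np.float64(4.624212563606965), np.float64(4.624212563607)]
gBR [ 0.55    0.249  -0.0489] [np.float64(2.811989249612681), np.float64(2.811989249612635)]
gBL [0.5575 0.1808 0.1092] [np.float64(3.4160066168655963), np.float64(3.416006616865573)]
gTLx [0.5767 0.2814 0.1482] [np.float64(0.7181010025012913), np.float64(0.7181010025013501)]
gTRx [0.6229 0.2395 0.1465] [np.float64(2.0640032681460787), np.float64(2.0640032681460854)]
hole [0.5877 0.2509 0.1196] [np.float64(0.3859329186449379), np.float64(0.3859329186449436)]
shL [ 0.6594 -0.0825  0.3356] [np.float64(0.9912577208020783), np.float64(0.9912577208022206)]
shR [ 0.65   -0.2422  0.3326] [np.float64(0.36297251481065296), np.float64(0.3629725148107343)]
shield z324 [ 0.6572 -0.0744  0.324 ] [ 0.6475 -0.2388  0.324 ] [ 0.6623 -0.0838  0.324 ] [ 0.653  -0.2435  0.324 ]
tip [ 0.6246 -0.1624  0.244 ]
top bar [ 0.6463 -0.1642  0.235 ] [ 0.7197 -0.1647  0.235 ]
wristcam [0.2805 0.6164 0.3837] [[-0.3232 -0.9463  0.0009]
 [ 0.9156 -0.313  -0.2524]
 [ 0.2391 -0.0808  0.9676]]
```

View pics/m2.png

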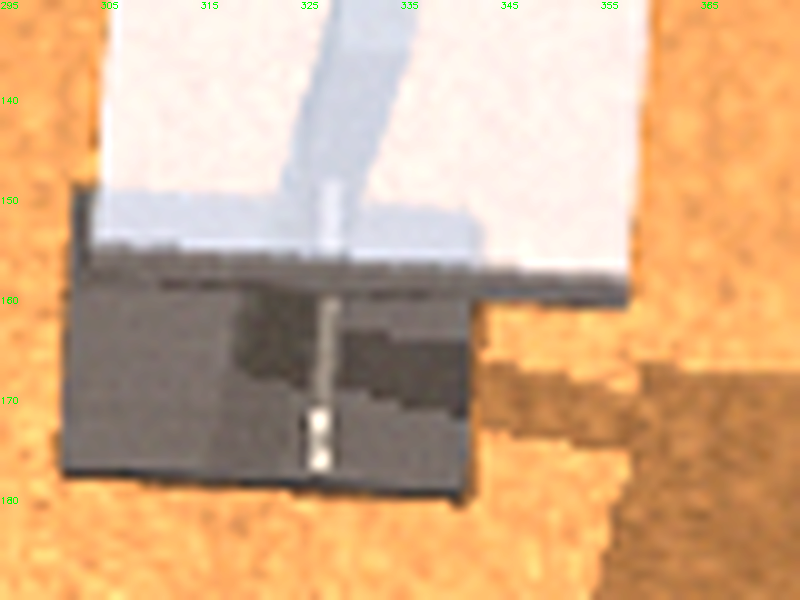

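The hook tip is at top (327,177), with the bend at about (327,171). First estimates: seat ≈ (0.652,-0.163), stand yaw ≈ -3.4°; gauge hole ≈ (0.588,0.251,0.12), gauge heading ≈ 47.8°. I'll use tool x = -gauge x, so the wrist camera stays on the outer side, and tilt 5° at the grasp, which becomes 35° at the hook.

```bash
cat >> h.py <<'E'
def toolR(yaw,tilt):
    "yaw: heading of the plate's x; tool z tilted `tilt` from down towards plate x, tool x away from it"
    return Ro.from_euler('z',yaw,degrees=True)*Ro.from_euler('y',-tilt,degrees=True)*Ro.from_euler('xyz',[180,0,180],degrees=True)
def cmd(P,R,hold=0.0188):
    "shift/turn so that the grasp point is at P"
    o=sensors.get_obs(); R0=Ro.from_euler('xyz',o['orientation'],degrees=True)
    t=np.array(P)-R.apply([0,0,hold]); 
    print('shift',np.round(R0.inv().apply(t-o['tool_pos']),4),'turn',np.round((R0.inv()*R).as_rotvec(degrees=True),2),'tcp target',np.round(t,4),'clock',o['clock'])
E
python3 - <<'E'
from h import *
print(toolR(0,30).as_matrix().round(2))
cmd([.588-.03,.251-.033,.29],toolR(47.8,5))
E
```

```text
[[-0.87  0.    0.5 ]
 [ 0.    1.    0.  ]
 [-0.5   0.   -0.87]]
shift [ 0.4571  0.2896 -0.0825] turn [  4.99  -3.34 113.27] tcp target [0.5569 0.2168 0.3087] clock 0.1
```

```bash
sed -i "s/-R.apply(\[0,0,hold\])/+R.apply([0,0,hold])/" h.py
python3 -m pendant '[[1,[0,0,-0.04],[0,0,10]],[1,[0.457,0.29,-0.045],[5,-3,113]],[1,[0.457,0.29,-0.045],[5,-3,113]],[1,[0.457,0.29,-0.045],[5,-3,113]],[1,[0.457,0.29,-0.045],[5,-3,113]],[1,[0.457,0.29,-0.045],[5,-3,113]],[1,[0.457,0.29,-0.045],[5,-3,113]],[1,[0.457,0.29,-0.045],[5,-3,113]],[1,[0.457,0.29,-0.045],[5,-3,113]],[1,[0.457,0.29,-0.045],[5,-3,113]]]'
python3 - <<'E'
from h import *
cmd([.588-.03,.251-.033,.29],toolR(47.8,5)); print(sensors.get_obs()['joint_pos'])
E
```

```text
clock: 0.93
tool_pos: [0.4534, 0.3445, 0.27]
orientation: [-178.7, 3.0, -90.7]
force: [0.8, 0.3, -0.1]
opening: 0.0876
gripper_force: 0.0
shift [ 0.1237 -0.1073 -0.0054] turn [ 1.68 -1.4  41.43] tcp target [0.5591 0.2192 0.2713] clock 0.9333
[ 56.50914025   7.32300831 -11.05423181  -0.60649272 -68.36783536
 -57.02468328]
```

```bash

python3 -m pendant '[[1,[0.124,-0.107,-0.005],[1.7,-1.4,41.4]],[1,[0.124,-0.107,-0.005],[1.7,-1.4,41.4]],[1,[0.124,-0.107,-0.005],[1.7,-1.4,41.4]],[1,[0.124,-0.107,-0.005],[1.7,-1.4,41.4]],[1,[0.124,-0.107,-0.005],[1.7,-1.4,41.4]],[1,[0.124,-0.107,-0.005],[1.7,-1.4,41.4]],[1,[0.124,-0.107,-0.005],[1.7,-1.4,41.4]],[1,[0.124,-0.107,-0.005],[1.7,-1.4,41.4]],[1,[0.124,-0.107,-0.005],[1.7,-1.4,41.4]],[1,[0.124,-0.107,-0.005],[1.7,-1.4,41.4]]]'
python3 - <<'E'
from h import *
import pickle
cmd([.588-.03,.251-.033,.29],toolR(47.8,5)); pickle.dump(cam('wrist'),open('w1.pkl','wb'))
cv2.imwrite('pics/w1.png',viewer.snapshot('wrist')[:,:,::-1])
E
```

```text
clock: 1.77
tool_pos: [0.5586, 0.2221, 0.2709]
orientation: [-180.0, 5.0, -131.6]
force: [0.1, 0.1, 0.2]
opening: 0.0877
gripper_force: 0.0
shift [ 0.0018 -0.0023 -0.0005] turn [-0.   -0.01  0.56] tcp target [0.5591 0.2192 0.2713] clock 1.7667
```

View pics/w1.png

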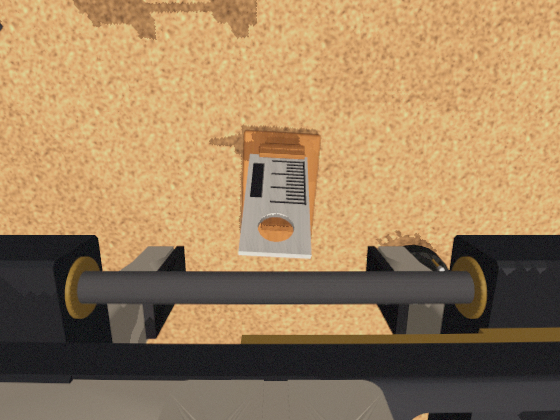

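The wrist view shows the gauge marked face up: top edge (240,254)–(311,257), hole (276,228), bottom edge near (250,155)–(308,159). I'll refine with a mask.

```bash
python3 - <<'E'
from h import *
import pickle
np.set_printoptions(precision=4,suppress=True)
W=pickle.load(open('w1.pkl','rb')); im=cv2.imread('pics/w1.png')
hsv=cv2.cvtColor(im,cv2.COLOR_BGR2HSV); roi=np.zeros(im.shape[:2],np.uint8); roi[145:268,228:325]=255
m=((hsv[...,1]<70)&(roi>0)).astype(np.uint8)*255
m2=cv2.morphologyEx(m,cv2.MORPH_OPEN,np.ones((3,3)))
cs,_=cv2.findContours(m2,cv2.RETR_CCOMP,cv2.CHAIN_APPROX_NONE); cs=sorted(cs,key=cv2.contourArea)[::-1]
h=cv2.convexHull(cs[0]); q=cv2.approxPolyDP(h,6,True)[:,0]; print(q,cv2.minAreaRect(h))
holes=[cv2.fitEllipse(c) for c in cs[1:5] if len(c)>20]; print(holes)
for c in q: print(c,onz(W,c,.146 if c[1]>220 else .034))
for e in holes: print(e[0],onz(W,e[0],.121))
T,S=cam('top'),cam('scene')
for e in holes[:2]: print(tri((W,e[0]),(T,(202,194)),(S,(328.8,168))))
E
```

```text
[[250 154]
 [306 159]
 [310 258]
 [238 254]] ((276.77459716796875, 205.94427490234375), (72.2820816040039, 101.46306610107422), 3.2704880237579346)
[((275.26666259765625, 228.97996520996094), (26.09317970275879, 36.435821533203125), 95.46903991699219)]
[250 154] [0.5712 0.195  0.034 ]
[306 159] [0.5283 0.2406 0.034 ]
[310 258] [0.5748 0.2873 0.146 ]
[238 254] [0.6194 0.2424 0.146 ]
(275.26666259765625, 228.97996520996094) [0.5862 0.2541 0.121 ]
(array([0.5874, 0.2527, 0.1184]), [np.float64(2.186629622007527), np.float64(1.6779153537308877), np.float64(0.909336721997596)])
```

```bash
python3 - <<'E'
from h import *
R=toolR(44.7,5); P=np.array([.588,.2555,.1195])
cmd(P-R.apply([0,0,.08]),R); cmd(P,R)
E
```

```text
shift [-0.0312  0.0007  0.0935] turn [ 0.27 -0.01  3.61] tcp target [0.5842 0.2517 0.1805] clock 1.8167
shift [-0.0312  0.0003  0.1735] turn [ 0.27 -0.01  3.61] tcp target [0.5892 0.2567 0.1008] clock 1.8167
```

```bash

python3 -m pendant '[[1,[-0.031,0.001,0.04],[0.3,0,3.6]],[1,[-0.031,0.001,0.075],[0.3,0,3.6]],[1,[-0.031,0.001,0.094],[0.3,0,3.6]],[1,[-0.031,0.001,0.11],[0.3,0,3.6]],[1,[-0.031,0.0005,0.13],[0.3,0,3.6]],[1,[-0.031,0.0005,0.15],[0.3,0,3.6]],[1,[-0.031,0.0005,0.165],[0.3,0,3.6]],[1,[-0.031,0.0005,0.173],[0.3,0,3.6]],[1,[-0.031,0.0005,0.173],[0.3,0,3.6]]]'
python3 - <<'E'
from h import *
cmd([.588,.2555,.1195],toolR(44.7,5))
cv2.imwrite('pics/w2.png',viewer.snapshot('wrist')[:,:,::-1])
E
```

```text
clock: 2.57
tool_pos: [0.5882, 0.2559, 0.0992]
orientation: [-180.0, 4.8, -135.4]
force: [-0.2, -0.5, -1.1]
opening: 0.0874
gripper_force: 0.0
shift [-0.0014 -0.0001 -0.0015] turn [-0.01 -0.19 -0.08] tcp target [0.5892 0.2567 0.1008] clock 2.5667
```

View pics/w2.png

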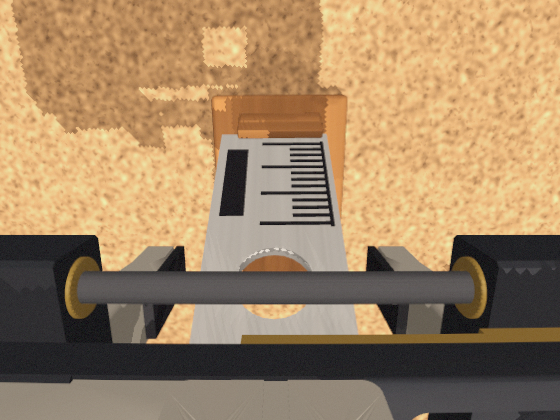

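The plate is centred between the fingers (pixel columns 185–367, plate middle about 275), the hole is level with the pads at about (275,287), and the yaw is aligned. Closing.

```bash

python3 -m pendant '[[-1,[0,0,0],[0,0,0]],[-1,[0,0,0],[0,0,0]],[-1,[0,0,0],[0,0,0]],[-1,[0,0,0],[0,0,0]],[-1,[0,0,0],[0,0,0]],[-1,[0,0,0],[0,0,0]],[-1,[0,0,0],[0,0,0]],[-1,[0,0,0],[0,0,0]]]'
python3 - <<'E'
from h import *
R=toolR(44.7,5)
o=sensors.get_obs(); print(o['tool_pos'],o['orientation'],R.inv().apply([0,0,.1]))
E
```

```text
clock: 3.28
tool_pos: [0.5895, 0.2562, 0.1021]
orientation: [-180.0, 5.1, -135.4]
force: [-1.9, -0.8, 5.8]
opening: 0.0634
gripper_force: 30.0
[0.58953308 0.25622051 0.10213667] [-179.95277244    5.06094878 -135.43329726] [-8.71557427e-03  1.28369537e-17 -9.96194698e-02]
```

```bash

python3 -m pendant '[[-1,[0,0,-0.01],[0,0,0]],[-1,[0,0,-0.025],[0,0,0]],[-1,[0,0,-0.045],[0,0,0]],[-1,[0,0,-0.075],[0,0,0]],[-1,[0,0,-0.11],[0,0,0]],[-1,[0,0,-0.15],[0,0,0]],[-1,[0,0,-0.17],[0,0,0]],[-1,[0,0,-0.17],[0,0,0]]]'
python3 - <<'E'
from h import *
R=toolR(-3.4,35); x=np.array([.998,-.059,0])
cmd(np.array([.652,-.163,.235])-.11*x,R); print(sensors.get_obs()['joint_pos'])
E
```

```text
clock: 3.95
tool_pos: [0.5804, 0.2463, 0.2776]
orientation: [-179.8, 5.5, -135.4]
force: [-0.6, 0.7, 0.0]
opening: 0.064
gripper_force: 30.0
shift [ 0.3069 -0.268   0.0293] turn [ 16.64 -27.66  45.53] tcp target [ 0.553  -0.1571  0.2196] clock 3.95
[ 40.56413344  11.61075377  -5.12122675  -0.24350586 -67.75705737
 -85.90431535]
```

```bash

python3 -m pendant '[[-1,[0.03,-0.026,0.003],[1.6,-2.8,4.6]],[-1,[0.06,-0.053,0.006],[3.3,-5.5,9.1]],[-1,[0.092,-0.08,0.009],[5,-8.3,13.7]],[-1,[0.123,-0.107,0.012],[6.6,-11,18.2]],[-1,[0.153,-0.134,0.015],[8.3,-13.8,22.8]],[-1,[0.184,-0.161,0.018],[10,-16.6,27.3]],[-1,[0.215,-0.188,0.021],[11.6,-19.4,31.9]],[-1,[0.246,-0.215,0.024],[13.3,-22.1,36.4]],[-1,[0.276,-0.241,0.027],[15,-24.9,41]],[-1,[0.307,-0.268,0.029],[16.6,-27.7,45.5]]]'
python3 - <<'E'
from h import *
R=toolR(-3.4,35); x=np.array([.998,-.059,0])
cmd(np.array([.652,-.163,.235])-.11*x,R); print(sensors.get_obs()['joint_pos'])
E
```

```text
clock: 4.78
tool_pos: [0.5491, -0.1592, 0.2152]
orientation: [-179.8, 34.7, 176.5]
force: [1.5, -0.8, -1.0]
opening: 0.0638
gripper_force: 30.0
shift [-0.0056  0.0022 -0.0015] turn [-0.2  -0.27 -0.05] tcp target [ 0.553  -0.1571  0.2196] clock 4.7833
[   4.8737802    -6.14701814  -51.42671174   25.62139683  -11.39453543
 -122.04506651]
```

```bash
python3 - <<'E'
from h import *
import pickle
print(sensors.get_obs()['force']); 
d={}
I={}
for n in ('wrist','scene','top'):
    d[n]=cam(n); I[n]=viewer.snapshot(n)[:,:,::-1].copy(); cv2.imwrite(f'pics/{n}3.png',I[n])
pickle.dump(d,open('c3.pkl','wb'))
def c(im,u,v,w,h,k):
    r=cv2.resize(im[v:v+h,u:u+w],None,fx=k,fy=k,interpolation=cv2.INTER_CUBIC)
    for i in range(0,w,10): cv2.putText(r,str(u+i),(i*k,8),0,.3,(0,0,255))
    for i in range(10,h,10): cv2.putText(r,str(v+i),(0,i*k+3),0,.3,(0,0,255))
    return r
b=np.hstack([c(I['scene'],235,205,100,60,4),c(I['top'],290,145,100,60,4)])
a=np.hstack([I['wrist'][60:420],np.zeros((360,240,3),np.uint8)])
cv2.imwrite('pics/m3.png',np.vstack([a,b]))
E
```

```text
[ 1.45549919 -0.75513933 -1.03188152]
```

View pics/m3.png

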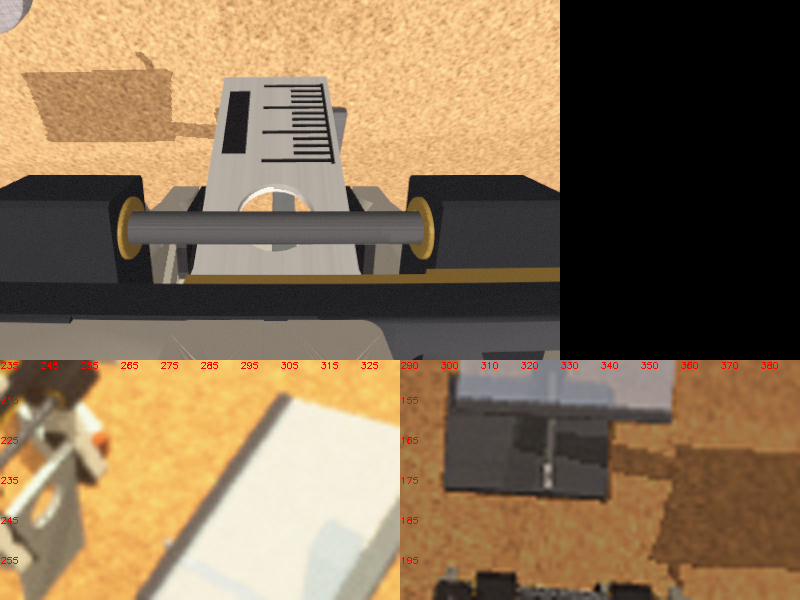

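The wrist view shows the plate held square, marked face toward the camera, with the hole at about (275,217+60). The scene crop shows the hole near (245,241) and the hook tip near (276.5,251). The top crop shows the hook tip at (327,177).

```bash
python3 - <<'E'
from h import *
import pickle
np.set_printoptions(precision=4,suppress=True)
d=pickle.load(open('c3.pkl','rb')); S,T=d['scene'],d['top']
print('tip',tri((S,(276.5,251)),(T,(327,177))))
o=sensors.get_obs(); R=Ro.from_euler('xyz',o['orientation'],degrees=True); H=o['tool_pos']-R.apply([0,0,.0188])
print('hole',H,proj(S,H),proj(d['wrist'],H))
# stand yaw: foot edges in top (z=.012), hook line, in top image
im=cv2.imread('pics/top0.png')
ft=[onz(T,p,.012) for p in ((301.5,177.5),(341,179.5))]; print('foot front',ft,np.degrees(np.arctan2(-(ft[0]-ft[1])[0],(ft[0]-ft[1])[1])))
b=[onz(T,(327.2,171),.234),onz(T,(327.6,160),.234),onz(T,(328.2,148.5),.234)]; print('bar',b)
sc=cv2.imread('pics/scene3.png'); w=cv2.cvtColor(sc,cv2.COLOR_BGR2HSV)[235:250,238:252]; print(w[...,1])
E
```

```text
tip (array([ 0.6221, -0.1605,  0.2387]), [np.float64(0.05887823509739853), np.float64(0.05887823509760262)])
hole [ 0.5363 -0.1611  0.2283] [[247.5661 238.5091]] [[270.0073 276.3641]]
foot front [array([ 0.6817, -0.0919,  0.012 ]), array([ 0.6769, -0.2363,  0.012 ])] -1.9024757313844989
bar [array([ 0.6432, -0.1618,  0.234 ]), array([ 0.6798, -0.1632,  0.234 ]), array([ 0.7184, -0.1654,  0.234 ])]
[[157 156 158 133  86  31  17  36  59  87  91  71  68  69]
 [152 154 141  93  32  18  27  53  98 132 127  71  68  73]
 [151 146 108  45  17  23  49  95 151 154 115  63  62  67]
 [144 114  50  18  22  39  76 132 156 147  87  60  63  73]
 [117  60  19  20  43  67 108 140 156 131  76  56  59  71]
 [ 69  17  17  35  63  90 132 152 144 107  58  55  71  69]
 [ 26  15  31  53  74 109 148 153 123  63  49  58  66  72]
 [ 16  22  46  70  84 129 144 134  93  44  47  63  77  74]
 [ 23  44  59  71 101 138 129  94  55  35  53  68  69  77]
 [ 40  60  70  74  98 125  95  56  49  44  65  68  74  75]
 [ 67  69  71  68  87  95  56  37  47  65  72  71  68  73]
 [ 78  66  73  73  72  70  53  52  66  69  64  71  68  72]
 [100  76  71  63  71  67  68  65  69  69  70  73  68  75]
 [103  88  71  70  71  71  69  73  68  71  74  74  73  70]
 [ 94 103  88  75  68  70  68  71  67  70  73  71  73  75]]
```

```bash
python3 - <<'E'
from h import *
R=toolR(-2.7,35); x=np.array([.999,-.047,0])
cmd(np.array([.652,-.162,.235])-.042*x,R)
E
```

```text
shift [-0.0647  0.0062  0.0359] turn [-0.84 -0.64 -0.72] tcp target [ 0.6208 -0.1605  0.2196] clock 4.9333
```

```bash

python3 -m pendant '[[-1,[-0.016,0.0015,0.009],[-0.2,-0.2,-0.2]],[-1,[-0.032,0.003,0.018],[-0.4,-0.3,-0.4]],[-1,[-0.048,0.0045,0.027],[-0.6,-0.5,-0.5]],[-1,[-0.065,0.006,0.036],[-0.8,-0.6,-0.7]],[-1,[-0.065,0.006,0.036],[-0.8,-0.6,-0.7]],[-1,[-0.065,0.006,0.036],[-0.8,-0.6,-0.7]]]'
python3 - <<'E'
from h import *
import pickle
R=toolR(-2.7,35); x=np.array([.999,-.047,0])
cmd(np.array([.652,-.162,.235])-.042*x,R); print(sensors.get_obs()['joint_pos'])
d={}
I={}
for n in ('wrist','scene','top'):
    d[n]=cam(n); I[n]=viewer.snapshot(n)[:,:,::-1].copy(); cv2.imwrite(f'pics/{n}4.png',I[n])
pickle.dump(d,open('c4.pkl','wb'))
def c(im,u,v,w,h,k):
    r=cv2.resize(im[v:v+h,u:u+w],None,fx=k,fy=k,interpolation=cv2.INTER_CUBIC)
    for i in range(0,w,10): cv2.putText(r,str(u+i),(i*k,8),0,.3,(0,0,255))
    for i in range(10,h,10): cv2.putText(r,str(v+i),(0,i*k+3),0,.3,(0,0,255))
    return r
b=np.hstack([c(I['scene'],240,210,50,60,8),c(I['top'],300,145,50,60,8)])[:300+180]
a=c(I['wrist'],200,130,160,120,5)
cv2.imwrite('pics/m4.png',np.hstack([c(I['wrist'],220,170,100,150,4),c(I['scene'],240,210,50,75,8)]))
E
```

```text
clock: 5.43
tool_pos: [0.6258, -0.1553, 0.2222]
orientation: [-180.0, 35.1, 177.7]
force: [-0.9, 0.1, -2.9]
opening: 0.0632
gripper_force: 30.0
shift [ 0.0054 -0.0054 -0.0006] turn [0.25 0.14 0.36] tcp target [ 0.6208 -0.1605  0.2196] clock 5.4333
[   4.98738962    1.08762315  -41.58133048   18.73517454  -13.08161098
 -114.21884309]
```

View pics/m4.png

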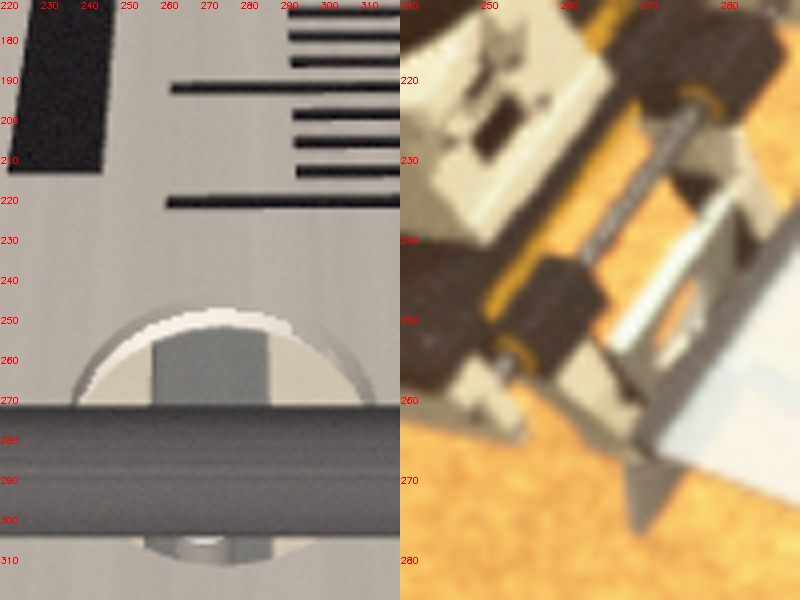

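The wrist crop shows the post through the hole at columns 257–287 and the hook tip's end at (270,306), laterally centred and near the hole's upper rim as seen from above. The scene crop shows the plate upright, about to meet the hook.

```bash
python3 - <<'E'
from h import *
import pickle
np.set_printoptions(precision=4,suppress=True)
d=pickle.load(open('c4.pkl','rb')); W=d['wrist']
o=sensors.get_obs(); R=Ro.from_euler('xyz',o['orientation'],degrees=True); H=o['tool_pos']-R.apply([0,0,.0188]); print('hole',H)
def onx(uv,x): 
    o,v=ray(W,uv); return o+v*(x-o[0])/v[0]
for uv in ((270,303),(270,307)): print(uv,[onx(uv,x) for x in (.618,.622,.626,.63)])
print('rim on front face', onx((273,248),H[0]-.003),onx((273,312),H[0]-.003),'post',onx((257,265),.725),onx((287,265),.725))
c=R.as_matrix(); print(c)
E
```

```text
hole [ 0.6131 -0.1555  0.2373]
(270, 303) [array([ 0.618 , -0.1577,  0.2453]), array([ 0.622 , -0.158 ,  0.2434]), array([ 0.626 , -0.1582,  0.2415]), array([ 0.63  , -0.1584,  0.2395])]
(270, 307) [array([ 0.618 , -0.1577,  0.2471]), array([ 0.622 , -0.1579,  0.2453]), array([ 0.626 , -0.1582,  0.2434]), array([ 0.63  , -0.1584,  0.2415])]
rim on front face [ 0.6101 -0.1562  0.2222] [ 0.6101 -0.1561  0.2529] post [ 0.725  -0.1747  0.1602] [ 0.725  -0.1501  0.1608]
[[-0.8173  0.0403  0.5748]
 [ 0.0329  0.9992 -0.0232]
 [-0.5753 -0.0001 -0.818 ]]
```

```bash
python3 - <<'E'
from h import *
R=toolR(-2.5,35)
cmd([.646,-.159,.236],R);cmd([.646,-.159,.2175],R)
E
```

```text
shift [-0.0262 -0.0022  0.02  ] turn [0.11 0.12 0.16] tcp target [ 0.6568 -0.1595  0.2206] clock 5.5833
shift [-0.0155 -0.0022  0.0352] turn [0.11 0.12 0.16] tcp target [ 0.6568 -0.1595  0.2021] clock 5.5833
```

```bash

python3 -m pendant '[[-1,[-0.005,-0.002,0.004],[0,0,0]],[-1,[-0.01,-0.002,0.0075],[0,0,0]],[-1,[-0.015,-0.002,0.0115],[0,0,0]],[-1,[-0.02,-0.002,0.015],[0,0,0]],[-1,[-0.024,-0.002,0.018],[0,0,0]],[-1,[-0.026,-0.002,0.02],[0,0,0]],[-1,[-0.026,-0.002,0.02],[0,0,0]],[-1,[-0.026,-0.002,0.02],[0,0,0]]]'
python3 - <<'E'
from h import *
R=toolR(-2.5,35)
cmd([.646,-.159,.236],R);cmd([.646,-.159,.2175],R)
E
```

```text
clock: 6.25
tool_pos: [0.6573, -0.1598, 0.2205]
orientation: [-180.0, 35.1, 177.6]
force: [-0.6, 0.8, -0.8]
opening: 0.0638
gripper_force: 30.0
shift [ 0.0004  0.0003 -0.0004] turn [0.08 0.13 0.12] tcp target [ 0.6568 -0.1595  0.2206] clock 6.25
shift [0.011  0.0003 0.0148] turn [0.08 0.13 0.12] tcp target [ 0.6568 -0.1595  0.2021] clock 6.25
```

No contact. Next I lower slowly.

```bash

python3 -m pendant '[[-1,[0.002,0,0.003],[0,0,0]],[-1,[0.004,0,0.006],[0,0,0]],[-1,[0.006,0,0.009],[0,0,0]],[-1,[0.008,0,0.011],[0,0,0]],[-1,[0.0095,0,0.0125],[0,0,0]],[-1,[0.0105,0,0.014],[0,0,0]],[-1,[0.0105,0,0.014],[0,0,0]]]'
```

```text
clock: 6.83
tool_pos: [0.6568, -0.1598, 0.2033]
orientation: [-180.0, 35.2, 177.7]
force: [0.6, -0.2, -1.3]
opening: 0.0637
gripper_force: 30.0
```

```bash

python3 -m pendant '[[-1,[0.0006,0,0.0008],[0,0,0]],[-1,[0.0006,0,0.0008],[0,0,0]],[-1,[0.0006,0,0.0008],[0,0,0]]]'; python3 -m pendant '[[-1,[0.0006,0,0.0008],[0,0,0]],[-1,[0.0006,0,0.0008],[0,0,0]],[-1,[0.0006,0,0.0008],[0,0,0]]]'
```

```text
clock: 7.08
tool_pos: [0.6571, -0.1597, 0.2031]
orientation: [180.0, 35.2, 177.7]
force: [-1.9, 0.5, 2.1]
opening: 0.0633
gripper_force: 30.0
clock: 7.33
tool_pos: [0.6575, -0.1597, 0.2029]
orientation: [180.0, 35.3, 177.7]
force: [-4.2, 0.3, 5.3]
opening: 0.0639
gripper_force: 30.0
```

```bash
python3 - <<'E'
from h import *
I={n:viewer.snapshot(n)[:,:,::-1].copy() for n in ('wrist','scene')}
def c(im,u,v,w,h,k): return cv2.resize(im[v:v+h,u:u+w],None,fx=k,fy=k,interpolation=cv2.INTER_CUBIC)
cv2.imwrite('pics/m5.png',np.hstack([c(I['wrist'],220,170,100,150,4),c(I['scene'],240,210,50,75,8)]))
print(sensors.get_obs()['force'])
E
```

```text
[-3.78847782 -0.87938701  6.00036693]
```

View pics/m5.png

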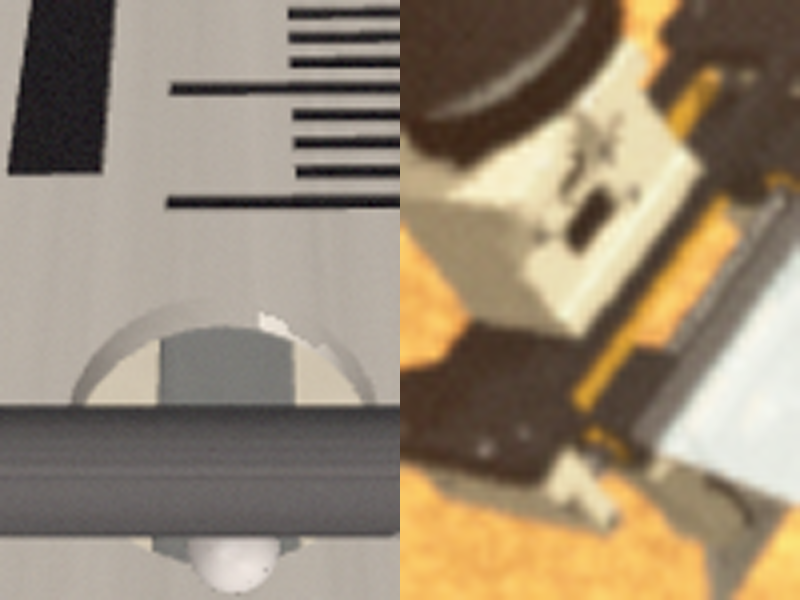

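The hook tip now shows in front of the plate through the hole, at about (278,311), and the contact force builds up at the expected height: the gauge is on the bar. I'll ease off and open.

```bash

python3 -m pendant '[[-1,[-0.0008,0,-0.0009],[0,0,0]],[-1,[-0.0008,0,-0.0009],[0,0,0]],[0.6,[-0.0008,0,-0.0009],[0,0,0]],[0.8,[-0.0008,0,-0.0009],[0,0,0]],[1,[-0.0008,0,-0.0009],[0,0,0]],[1,[-0.0008,0,-0.0009],[0,0,0]],[1,[-0.0008,0,-0.0009],[0,0,0]],[1,[-0.0008,0,-0.0009],[0,0,0]],[1,[-0.0008,0,-0.0009],[0,0,0]],[1,[-0.0008,0,-0.0009],[0,0,0]]]'; python3 -m pendant '[[1,[0,0,-0.005],[0,0,0]],[1,[0,0,-0.012],[0,0,0]],[1,[0,0,-0.02],[0,0,0]],[1,[0,0,-0.03],[0,0,0]],[1,[0,0,-0.045],[0,0,0]],[1,[0,0,-0.06],[0,0,0]],[1,[0,0,-0.08],[0,0,0]],[1,[0,0,-0.1],[0,0,0]],[1,[0.02,0,-0.12],[0,0,0]],[1,[0.04,0,-0.12],[0,0,0]]]'
python3 - <<'E'
from h import *
I={n:viewer.snapshot(n)[:,:,::-1].copy() for n in ('wrist','scene')}
def c(im,u,v,w,h,k): return cv2.resize(im[v:v+h,u:u+w],None,fx=k,fy=k,interpolation=cv2.INTER_CUBIC)
cv2.imwrite('pics/m6.png',np.hstack([I['wrist'],c(I['scene'],250,215,60,105,4)]))
print(sensors.get_obs()['joint_pos'])
E
```

```text
clock: 8.27
tool_pos: [0.6569, -0.1597, 0.2027]
orientation: [-180.0, 35.2, 177.7]
force: [-0.2, -0.1, 0.1]
opening: 0.0875
gripper_force: 0.0
clock: 9.1
tool_pos: [0.5554, -0.1552, 0.283]
orientation: [179.9, 35.6, 177.7]
force: [0.2, 1.6, -0.3]
opening: 0.0877
gripper_force: 0.0
[   7.04457392  -10.00702907  -41.43826694   13.07908307  -24.28876663
 -109.71539181]
```

View pics/m6.png

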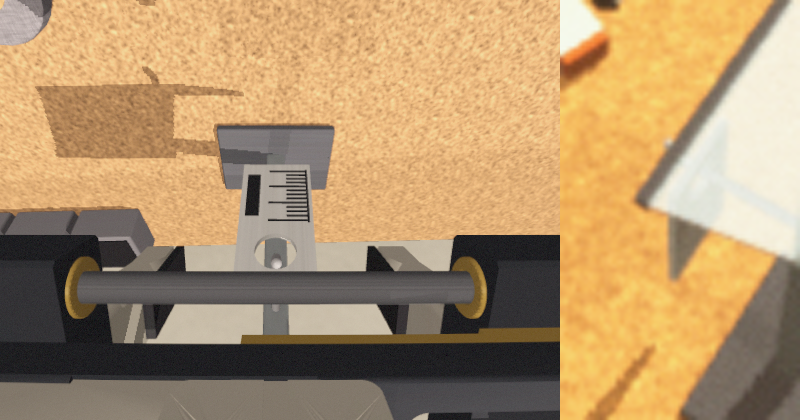

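The gauge hangs on the hook, square, with its marked face outward and the hook tip showing through the hole at (276,262). I'll back off further, wait for it to settle and check for motion.

```bash

python3 -m pendant '[[1,[0.02,0,-0.015],[0,0,0]],[1,[0.05,0,-0.03],[0,0,0]],[1,[0.06,0,-0.04],[0,0,0]],[1,[0.06,0,-0.04],[0,0,0]],[1,[0.06,0,-0.04],[0,0,0]],[1,[0.06,0,-0.04],[0,0,0]],[1,[0.06,0,-0.04],[0,0,0]],[1,[0.06,0,-0.04],[0,0,0]],[1,[0.06,0,-0.04],[0,0,0]],[1,[0.06,0,-0.04],[0,0,0]]]'
for i in 1 2; do python3 -m pendant '[[1,[0,0,0],[0,0,0]],[1,[0,0,0],[0,0,0]],[1,[0,0,0],[0,0,0]],[1,[0,0,0],[0,0,0]],[1,[0,0,0],[0,0,0]],[1,[0,0,0],[0,0,0]],[1,[0,0,0],[0,0,0]],[1,[0,0,0],[0,0,0]],[1,[0,0,0],[0,0,0]],[1,[0,0,0],[0,0,0]]]' >/dev/null; done
python3 - <<'E'
from h import *
a=[viewer.snapshot('wrist').astype(int) for _ in range(5)]
print([(np.abs(x-a[0])[80:280].max(-1)>40).sum() for x in a], sensors.get_obs()['force'], sensors.get_obs()['clock'])
cv2.imwrite('pics/w7.png',a[-1][:,:,::-1])
E
```

```text
clock: 10.03
tool_pos: [0.4834, -0.1527, 0.2755]
orientation: [-180.0, 35.1, 177.7]
force: [0.4, -0.4, 0.4]
opening: 0.088
gripper_force: 0.0
[np.int64(0), np.int64(0), np.int64(0), np.int64(0), np.int64(0)] [-0.04386976  0.10979113 -0.34393594] 11.95[ WARN:0@4.171] global loadsave.cpp:1063 imwrite_ Unsupported depth image for selected encoder is fallbacked to CV_8U.
```

View pics/w7.png

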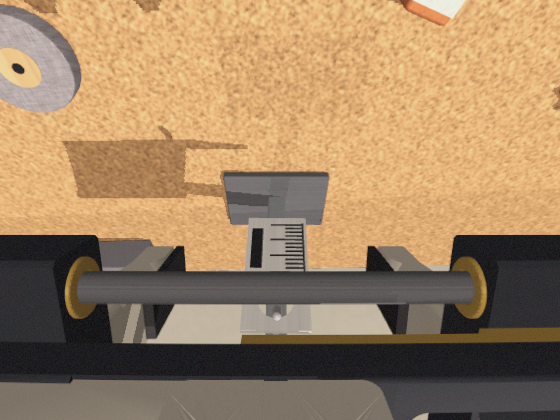

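The gauge hangs still and straight (hook tip at (276,315), scale at (288,245)), and the arm is clear. Handing in.

```bash
python3 -c "
from plant import workorder; print(workorder.close_job())"
```

```text
the job is handed in; nothing more can be done
None
```

The wheel gauge hangs by its hole on the hook, straight and still with its marked face outward; the gripper has let go and backed clear, the other things on the bench were left alone, and the job was handed in at about 12 s.

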